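Let an orange out of the lever-lid chute

TASK

An orange waits in the brown metal chute behind its lid. With your fingertips press the lever's black paddle right down so that the linked lid lifts fully and the orange rolls out into the open tray, then let the paddle come back up slowly under your fingers so that the lid shuts gently without slamming, and take your hand away. Do not touch the orange or the lid itself, and leave the cup, the jar and the apple standing where they are.

Things in the scene. Friction and masses are not known exactly. Their poses are not given: they have to be found in the camera images.
- chute: Brown sheet-metal chute fixed to the table, 96 mm wide; origin at table height below the lid hinge, on the mid-line; +x along the chute to the outlet, z up. x = -64 to 110 mm: hopper 139 mm high; x = 110 to 287 mm: open catch tray, walls 78 mm high. Floor slopes down to +x (67 mm high at x = 0, 16 mm at the tray's end). Foot plate 390 x 140 mm. Place and yaw (up to 0.45 rad) vary
- lever: steel lever bar with the black press paddle at its robot-side end, on the hopper's right-hand outer side; origin on its pivot axis (parallel to the chute's y), at chute (-30, -75, 145) mm
- paddle (a point): centre of the top face of the black paddle at the lever's robot-side end, 60 mm long, 50 mm wide, 10 mm thick. At rest it is 192 mm above the table, 143 mm behind the pivot, the face tilted 0.25 rad down towards the chute; fully pressed it is 74 mm lower, 5 mm nearer the robot, tilted 0.25 rad the other way. Free space below
- lever_hinge (a joint): lever angle in rad: 0 = at rest (paddle up, lid shut), 0.5 = fully pressed, at a hard stop. It needs about 1.5 to 3 N at the paddle all the way; a spring and the lid's weight drive it back, so if let go it snaps up and the lid slams
- lid_hinge (a joint): lid angle in rad: 0 = shut, 0.8 = fully open; always 1.6 times the lever angle. Closing faster than 1.5 rad/s over the last 0.4 rad counts as a slam (paddle rising about 0.14 m/s)
- lid: bare aluminium lid 118 mm long, 100 mm wide, over the hopper; its 88 mm downturned front grille of upright bars holds the orange back; origin on its hinge at chute (0, 0, 145) mm; x along the lid, away from the robot. Its front edge swings up; none of it comes nearer the robot than the hinge
- orange: orange, a ball of 66 mm diameter, origin at its centre; starts in the hopper under the lid, resting against the grille. It rolls out by itself within 1.5 s of the lid being up and comes to rest against the tray's end wall, centre at chute x = 250 mm
- tea_cup: white cup, 72 mm wide, 75 mm high, origin under its centre; a bystander left of the chute
- honey_jar: closed amber glass jar, 68 mm wide, 95 mm high, origin under its centre; a bystander left of the chute, further along than the cup
- apple: red apple 76 mm wide, 68 mm high with a stalk, standing on its base, origin under its centre; a bystander right of the chute
Not all that is in view belongs to the job. There is more than one size of the orange; the one meant has the size given above.

How it is judged (in metres and radians):
On the way, in this order (a step that is already met when the one before it is completed fails the run):
1. the paddle is pressed down by the fingers until the lid is fully up (within 0.1 rad) (value of joint lid_hinge above 0.7 rad and contact force between the fingers and lever above 0.5 N), for 0.2 s.
2. the orange is in the tray and the lid is coming down, the fingers still carrying the paddle (x of orange in the frame of chute between 0.2 and 0.28 m and y of orange in the frame of chute between -0.045 and 0.045 m and z of orange in the frame of chute below 0.075 m and value of joint lid_hinge between 0.03 and 0.35 rad and contact force between the fingers and lever above 0.3 N), for 0.05 s.
At the end, for the whole second after the job is handed in: The orange lies at rest in the catch tray (its centre 200 to 280 mm along the chute, between the walls), the lid is shut (within 0.04 rad) and still, and the cup, jar and apple are within 20 mm of where they were (x of orange in the frame of chute between 0.2 and 0.28 m and y of orange in the frame of chute between -0.045 and 0.045 m and z of orange in the frame of chute below 0.075 m and linear speed of orange below 0.05 m/s and value of joint lid_hinge below 0.04 rad and velocity of joint lid_hinge between -0.1 and 0.1 rad/s and distance of each of tea_cup, honey_jar, apple from where it was at the start of the episode below 0.02 m); the robot touches nothing.
It fails at once if the lid slams: it closes faster than 1.5 rad/s over its last 0.4 rad (value of joint lid_hinge below 0.4 rad and velocity of joint lid_hinge below -1.5 rad/s).
It fails at once if the robot touches the orange (contact force between any of the fingers, the arm and orange above 0.3 N).
It fails at once if the orange is lifted out (z of orange in the frame of chute above 0.16 m).
It fails at once if the robot works the lid directly (contact force between any of the fingers, the arm and lid above 1 N).
It fails at once if a bystander is moved by over 20 mm or knocked over (distance of any of tea_cup, honey_jar, apple from where it was at the start of the episode above 0.02 m or angle between any of tea_cup, honey_jar, apple's own z axis and vertical above 0.4 rad).
It also fails if it takes over 38 s, if anything falls off the work surface, if the arm or the gripper's body presses on something with over 40 N, if the wrist force passes 120 N, or if a joint passes its speed limit or range.

ROBOT

A 6-joint arm with a two-finger parallel gripper is mounted at the origin on the work surface. World frame = base frame: x ahead of the robot, y to its left, z up, the work surface at z = 0. Lengths are in mm, angles in rad, forces in N, time in s.
With the tool pointing down it reaches from about 425 to 1125 mm from the base axis. Payload 14.9 kg.
Tool frame: the origin (TCP) lies where the fingers leave the gripper's body, on its centre line; the fingertips stand 78 mm ahead of it and the grasp point (between the pads) lies 60 mm ahead of it; z points along the fingers, y is the line along which they close (so a half turn about z gives the same grasp; the last joint's range is limited). The gripper opens to 91 mm and grips with 3 to 60 N. Pads are 32 mm wide; open, the fingers measure 118 mm over their backs; the gripper's body (76 mm by 178 mm) begins 60 mm behind the grasp point.
Start: joints at [-1.304, 0.379, 1.734, -0, 1.028, -0.033], TCP at [206.726, -668.792, 292.232] pointing down, gripper open.
Joint ranges: [-2.77, 2.77], [-0.74, 2.19], [0, 2.66], [-1.06, 4.2], [0.31, 2.87], [-3.08, 3.08]. Speed limits (rad/s): [1.89, 1.89, 2.39, 3.14, 3.14, 3.14].

INTERFACE

Orientations are given as a unit quaternion [x, y, z, w].
In Python, from station import arm gives the robot as it stands.
- The arm moves only by the tool move_arm, never from a script. Its arguments are lists of equal length, an entry for each row: "travel": the shift along the world's x, y, z in cm, a list of three; "turn": the turn, a rotation vector about the world's x, y, z in degrees, a list of three; "gripper": the opening, from -1 (shut) to 1 (fully open), so that 0 is half open. In form: {"travel": [[tx, ty, tz], ...], "turn": [[wx, wy, wz], ...], "gripper": [gripper, ...]}. A call has exactly 5 rows; each row is the pose to reach, as a shift and turn from the pose commanded when the call began; what a row does not reach only later rows make up. A row lasts 1/8 s, in which the tool goes at most 62.5 mm and 10.7 degrees, less where a joint would pass 70% of its speed; a pose out of reach is approached as far as the arm can. A call with a gripper value outside its range is refused whole. The fingers move at their own pace and stop on an object; "grip_force" is the grip in N (left out, the last holds). Time passes only in rows, so rows that repeat a pose let the fingers close, or fill a call up. It gives the time, the measured TCP pose, the force, the opening and the grip force at its end, in the units of the state.
- arm.read_state(): the state, without advancing time (a new reading comes with each control period).
- arm.get_image(name): name is "scene" or "side" or "wrist"; returns a dict with "image" (420x560x3 uint8, blue, green, red), "range_z" (420x560 float32, mm along the optical axis (not along the pixel's ray), 0 where there is no reading), "vfov" (degrees; the focal length in pixels is half the picture's height over the tangent of half this angle, whatever the lens; pixels are square), "cx", "cy" (the principal point, pixels), "dist" ([k1, k2, p1, p2, k3] as OpenCV has them; the pictures are not rectified), "rvec" (rotation vector, rad) and "tvec" (3), from world to camera coordinates, as OpenCV has them; the wrist camera has in their place "mount" (4x4, takes a point from camera to tool coordinates, whose origin is the TCP and whose axes are the flange's). Camera axes: x right, y down, z forward; pixel columns grow to the right and rows downward; lengths in mm; the calibration is good to about 2 mm. A picture is of the moment at which its call begins: read the wrist's pose just before it.
- arm.finish_job(): hands the job in; it is judged then, once.
The state is a dict: "time": time; "qpos": joint angles; "dq": joint speeds; "effort": joint torques, N m; "position": TCP position; "tool_rot": TCP orientation; "contact_force": force on the tool from outside, world axes, zero at the start; "moment": the same for the moment, N m; "grip_width": opening from 0.0 (shut) to 1.0 (fully open); "grasp_force": force on a finger pad.
Only numpy, scipy, OpenCV 4.12 (cv2) and the standard library are available. Lean on these libraries where they do the work, as an engineer would, in place of code of your own. Each camera call takes 0.05 s, during which the arm holds its last target. There are 200 camera calls.

## Working session

There is one attempt and no reset: what is moved stays moved. The work goes in short steps, Python scripts to look and compute and a tool call to move; the robot and the scene stay as the last step left them, time stands still between calls to the robot, and variables do not carry over. Pictures are saved under pics/ and viewed, at most 10 in all, crops included, and the job is handed in when it is done.

Besides the shell and the picture viewer there is one more tool, called as a command line: name --argument value ..., lists and objects as JSON in quotes. move_arm: Moves the arm, as the interface text tells. Its arguments: {"type":"object","properties":{"travel":{"type":"array"},"turn":{"type":"array"},"gripper":{"type":"array"},"grip_force":{"type":"number"}},"required":["travel","turn","gripper"]}

```bash
mkdir -p pics && cat > h.py <<'E'
import numpy as np, cv2
from station import arm
def K(d):
    h=d["image"].shape[0]; f=h/2/np.tan(np.radians(d["vfov"])/2)
    return np.array([[f,0,d["cx"]],[0,f,d["cy"]],[0,0,1]])
def pts(d,uv):
    """pixels -> world points using depth"""
    uv=np.asarray(uv,float).reshape(-1,2)
    n=cv2.undistortPoints(uv[:,None],K(d),np.array(d["dist"],float))[:,0]
    z=d["range_z"][uv[:,1].astype(int),uv[:,0].astype(int)]
    p=np.c_[n*z[:,None],z]
    R=cv2.Rodrigues(np.array(d["rvec"],float))[0]
    return (p-np.array(d["tvec"]).ravel())@R
E
python3 - <<'E'
from h import *
import pickle
s=arm.read_state(); print({k:np.round(v,3).tolist() for k,v in s.items()})
D={n:arm.get_image(n) for n in("scene","side")}
pickle.dump(D,open("d0.pkl","wb"))
for n in D: cv2.imwrite(f"pics/{n}0.png",D[n]["image"])
E
```

```text
{'time': 0.0, 'qpos': [-1.304, 0.379, 1.735, -0.0, 1.028, -0.033], 'dq': [0.0, 0.001, -0.001, -0.0, -0.003, -0.001], 'effort': [0.0, -76.372, -43.437, 0.065, 0.042, -0.0], 'position': [206.633, -668.467, 291.562], 'tool_rot': [0.989, 0.149, -0.0, -0.001], 'contact_force': [-1.092, 0.376, -0.505], 'moment': [-0.005, -0.007, -0.01], 'grasp_force': 0.0, 'grip_width': 1.001}
```

View pics/scene0.png

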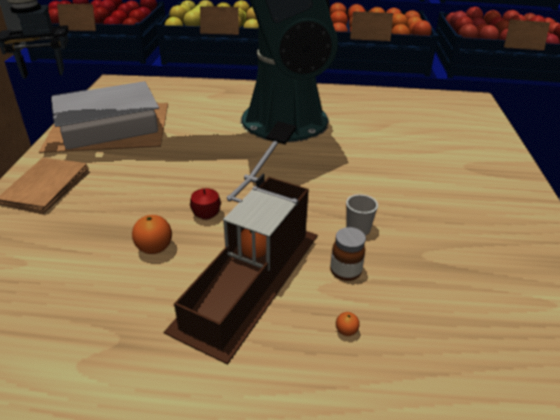

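View pics/side0.png

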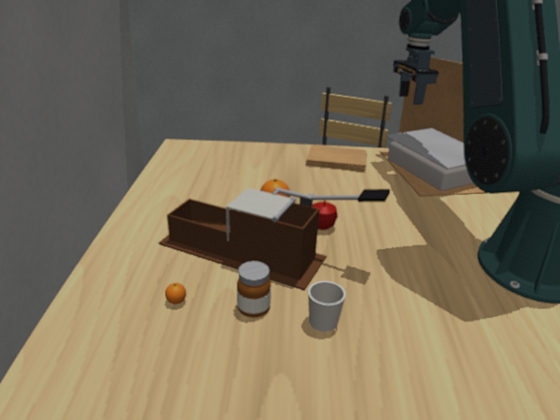

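The scene view shows the chute with its outlet towards the camera. The black paddle is at (287,132), the apple at (205,203), the cup at (361,215) and the jar at (348,253). In the side view the paddle is at (374,195). There are three oranges: one behind the grille at (253,243), a big one at (152,235) and a small one at (347,323). The one in the hopper fits the description. I won't touch any of them, only the paddle.

```bash
python3 - <<'E'
from h import *
import pickle
D=pickle.load(open("d0.pkl","rb"))
def world(d,box,f):
    x0,y0,x1,y1=box; hsv=cv2.cvtColor(d["image"],cv2.COLOR_BGR2HSV).astype(int)
    m=np.zeros(d["image"].shape[:2],bool); m[y0:y1,x0:x1]=f(hsv)[y0:y1,x0:x1]
    v,u=np.nonzero(m&(d["range_z"]>0)); return np.c_[u,v],pts(d,np.c_[u,v])
dark=lambda h:h[...,2]<45
for n,box in(("side",(350,180,395,208)),("scene",(268,120,300,148))):
    uv,P=world(D[n],box,dark); k=(P[:,2]>150)&(P[:,2]<225); P=P[k]
    c=P.mean(0); print(n,len(P),c.round(1),P.min(0).round(),P.max(0).round())
    U,S,Vt=np.linalg.svd(P-c,full_matrices=False); print(" normal",Vt[2].round(3),"long",Vt[0].round(3), "thick",(S[2]/len(P)**.5).round(1))
    r=cv2.minAreaRect(P[:,:2].astype(np.float32)); print(" rect",r)
# foot plate / chute: brown pixels
d=D["scene"]
brown=lambda h:(h[...,2]<110)&((h[...,0]<14)|(h[...,0]>170))&(h[...,1]>80)
uv,P=world(d,(165,175,325,362),brown)
for lo,hi in((-5,15),(60,95),(125,150)):
    k=(P[:,2]>lo)&(P[:,2]<hi); r=cv2.minAreaRect(P[k,:2].astype(np.float32)); print(lo,hi,k.sum(),r)
# lid: bright gray
uv,P=world(d,(225,190,300,235),lambda h:(h[...,1]<70)&(h[...,2]>120)); k=abs(P[:,2]-148)<12
print("lid",k.sum(),P[k].mean(0),cv2.minAreaRect(P[k,:2].astype(np.float32)))
# lever bar
uv,P=world(d,(225,140,285,205),lambda h:(h[...,1]<70)); k=(P[:,2]>140)&(P[:,2]<215)
# apple
uv,P=world(d,(188,185,222,222),lambda h:((h[...,0]<5)|(h[...,0]>172))&(h[...,1]>150)); print("apple",np.median(P,0),P.max(0))
uv,P=world(D["side"],(308,283,346,300),lambda h:(h[...,1]<70)); k=P[:,2]>65;print("cup",P[k].mean(0))
big=cv2.resize(np.hstack([D["side"]["image"][165:235,300:400],D["scene"]["image"][110:180,220:320]]),None,fx=4,fy=4,interpolation=2)
cv2.imwrite("pics/crop.png",big)
E
```

```text
side 280 [433.   29.  191.1] [401.  -6. 180.] [466.  55. 200.]
 normal [ 0.248 -0.052  0.967] long [-0.921  0.296  0.252] thick 1.5
 rect ((431.3450012207031, 25.26483154296875), (46.890663146972656, 55.224327087402344), 63.48042297363281)
scene 422 [435.1  22.6 190.8] [398.  -8. 177.] [468.  55. 200.]
 normal [ 0.247 -0.069  0.967] long [ 0.887 -0.386 -0.254] thick 2.0
 rect ((432.9195251464844, 21.524381637573242), (51.38519287109375, 62.04314041137695), 68.83650207519531)
-5 15 2502 ((620.2164916992188, -53.18742370605469), (282.3761901855469, 551.99609375), 67.60554504394531)
60 95 1957 ((704.0676879882812, -90.32757568359375), (257.30413818359375, 341.9732971191406), 69.42806243896484)
125 150 463 ((645.4874267578125, 14.626426696777344), (97.939697265625, 185.5428009033203), 68.21086883544922)
lid 1932 [675.00002109   0.68854641 146.63182266] ((668.3030395507812, -13.407455444335938), (131.7095184326172, 119.03192901611328), 68.41127014160156)
apple [ 543.09451199 -144.12931724   57.1404601 ] [ 558.55536067 -113.78076659   80.4473349 ]
cup [531.5183094  197.4408257   71.60714023]
```

View pics/crop.png

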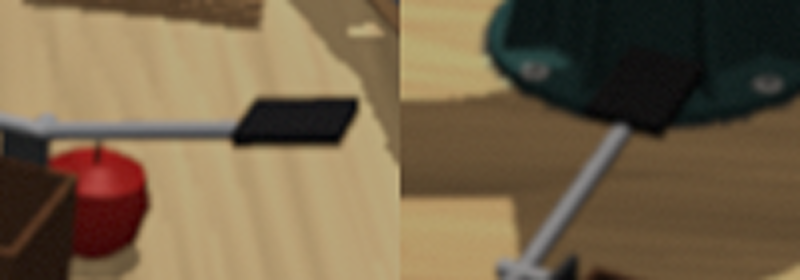

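The paddle measures (433,23,191), with its normal tilted 0.25 and the chute yawed about -21.4°. That agrees with the hopper rectangle to within about 6 mm. I'll approach high, in an arc, with the fingers shut.

move_arm --travel '[[2.5,5,4],[5.5,10.5,8],[8.5,16.5,8],[11.5,22,8],[14,28,8]]' --turn '[[0,0,-4],[0,0,-8],[0,0,-12],[0,0,-16],[0,0,-20]]' --gripper '[-1,-1,-1,-1,-1]' --grip_force 5

```text
time: 0.72
position: [338.0, -407.8, 372.1]
tool_rot: [1.0, -0.026, 0.0, 0.0]
contact_force: [0.9, -0.6, 0.6]
grip_width: 0.483
grasp_force: 0.0
```

move_arm --travel '[[3,5.5,0],[6,11,0],[9,17,0],[12,22.5,0],[15,28,0]]' --turn '[[0,0,-4],[0,0,-8],[0,0,-12],[0,0,-16],[0,0,-18.5]]' --gripper '[-1,-1,-1,-1,-1]'

```text
time: 1.35
position: [485.5, -132.1, 372.1]
tool_rot: [0.983, -0.186, 0.0, 0.0]
contact_force: [2.1, -1.1, 0.1]
grip_width: 0.004
grasp_force: 0.0
```

move_arm --travel '[[-2,4.5,-2],[-4,9,-4],[-5.7,12.8,-7],[-5.7,12.8,-7],[-5.7,12.8,-7]]' --turn '[[0,0,0],[0,0,0],[0,0,0],[0,0,0],[0,0,0]]' --gripper '[-1,-1,-1,-1,-1]'

```text
time: 1.98
position: [428.4, -6.3, 302.5]
tool_rot: [0.983, -0.185, 0.0, 0.0]
contact_force: [0.3, 0.1, 0.5]
grip_width: 0.007
grasp_force: 0.0
```

```bash
python3 - <<'E'
from h import *
s=arm.read_state(); print({k:np.round(s[k],3).tolist() for k in("time","qpos","position","tool_rot","contact_force")})
D=[arm.get_image(n)["image"] for n in("side","scene","wrist")]
im=np.hstack([D[0][80:230,280:480],D[1][50:200,180:380],cv2.resize(D[2],(200,150))])
cv2.imwrite("pics/above.png",cv2.resize(im,(800,200)))
im=np.hstack([D[0][80:230,300:450],D[1][50:200,200:350]])
cv2.imwrite("pics/above.png",cv2.resize(im,(800,400),interpolation=2))
E
```

```text
{'time': 1.975, 'qpos': [-0.069, -0.088, 2.256, -0.0, 0.973, 1.873], 'position': [428.422, -6.316, 302.508], 'tool_rot': [0.983, -0.185, 0.0, 0.0], 'contact_force': [0.251, 0.111, 0.463]}
```

View pics/above.png

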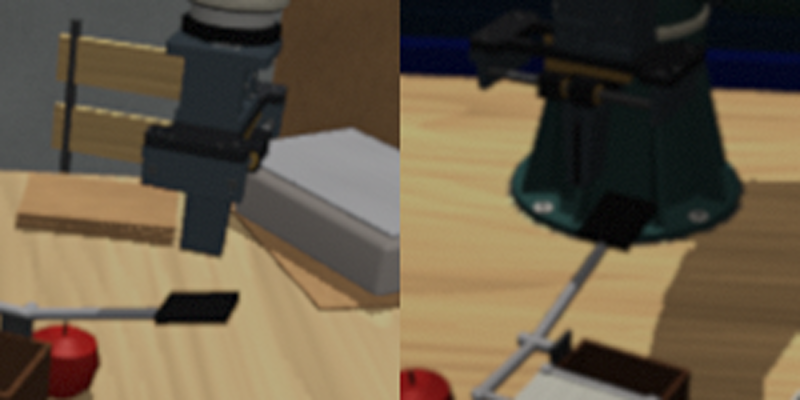

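The gripper is about 28 mm short of the paddle because its rows were clipped: the fingertips are at (205,250) in the left half and the paddle at (200,305). I'll correct the position, then lower.

move_arm --travel '[[0.6,1.4,0],[1.2,2.7,0],[1.2,2.7,-1],[1.2,2.7,-1.5],[1.2,2.7,-1.5]]' --turn '[[0,0,0],[0,0,0],[0,0,0],[0,0,0],[0,0,0]]' --gripper '[-1,-1,-1,-1,-1]'

```text
time: 2.75
position: [439.6, 20.7, 286.4]
tool_rot: [0.983, -0.185, -0.001, 0.0]
contact_force: [0.1, -0.4, 0.2]
grip_width: 0.008
grasp_force: 0.0
```

move_arm --travel '[[0,0,-0.4],[0,0,-0.8],[0,0,-1.2],[0,0,-1.6],[0,0,-2]]' --turn '[[0,0,0],[0,0,0],[0,0,0],[0,0,0],[0,0,0]]' --gripper '[-1,-1,-1,-1,-1]'

```text
time: 3.38
position: [440.0, 20.8, 266.9]
tool_rot: [0.983, -0.185, -0.0, -0.0]
contact_force: [-0.8, 1.2, 2.2]
grip_width: 0.005
grasp_force: 0.9
```

```bash
python3 - <<'E'
from h import *
s=arm.read_state(); print({k:np.round(s[k],3).tolist() for k in("time","qpos","position","contact_force")})
D=[arm.get_image(n)["image"] for n in("side","scene")]
im=np.hstack([D[0][110:230,320:440],D[1][70:190,220:340]])
cv2.imwrite("pics/touch.png",cv2.resize(im,(800,400),interpolation=2))
E
```

```text
{'time': 3.375, 'qpos': [-0.006, -0.007, 2.257, 0.0, 0.892, 1.937], 'position': [440.011, 20.824, 266.868], 'contact_force': [-0.766, 1.19, 2.188]}
```

View pics/touch.png

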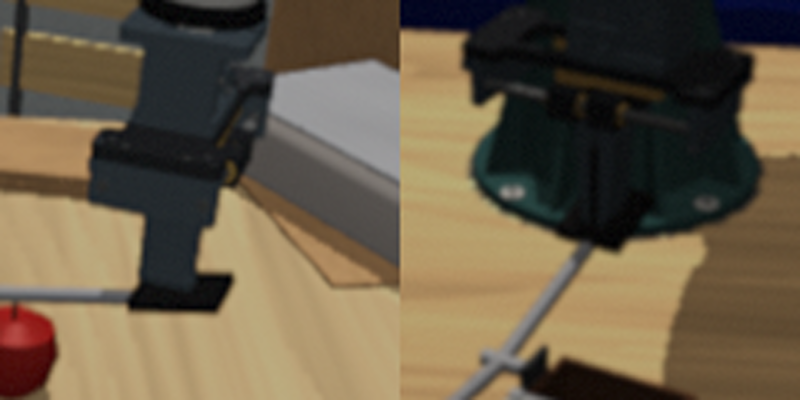

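The fingertips now rest on the paddle at (175,285) in the left half, well centred, with 2.2 N of upward force. Next I press down.

move_arm --travel '[[0,0,-0.9],[0,0,-1.8],[0,0,-2.7],[0,0,-3.6],[0,0,-4.4]]' --turn '[[0,0,0],[0,0,0],[0,0,0],[0,0,0],[0,0,0]]' --gripper '[-1,-1,-1,-1,-1]'

```text
time: 4.1
position: [439.8, 20.8, 222.3]
tool_rot: [0.983, -0.185, -0.0, 0.0]
contact_force: [-1.4, -0.6, 3.4]
grip_width: 0.004
grasp_force: 1.5
```

move_arm --travel '[[0,0,-0.4],[0,0,-0.8],[0,0,-1.2],[0,0,-1.5],[0,0,-1.7]]' --turn '[[0,0,0],[0,0,0],[0,0,0],[0,0,0],[0,0,0]]' --gripper '[-1,-1,-1,-1,-1]'

```text
time: 4.72
position: [440.5, 20.8, 206.2]
tool_rot: [0.983, -0.185, 0.001, -0.0]
contact_force: [2.1, -2.3, 3.3]
grip_width: 0.003
grasp_force: 1.8
```

move_arm --travel '[[0,0,-0.1],[0,0,-0.2],[0,0,-0.3],[0,0,-0.3],[0,0,-0.3]]' --turn '[[0,0,0],[0,0,0],[0,0,0],[0,0,0],[0,0,0]]' --gripper '[-1,-1,-1,-1,-1]'

```text
time: 5.35
position: [440.0, 20.9, 203.1]
tool_rot: [0.983, -0.185, 0.0, -0.0]
contact_force: [2.4, -0.7, 3.5]
grip_width: 0.005
grasp_force: 1.7
```

```bash
python3 - <<'E'
from h import *
s=arm.read_state(); print({k:np.round(s[k],3).tolist() for k in("time","position","contact_force")})
D=[arm.get_image(n)["image"] for n in("side","scene")]
im=np.hstack([D[0][130:290,160:400],D[1][200:360,120:360]])
cv2.imwrite("pics/press.png",cv2.resize(im,(800,266),interpolation=2))
E
```

```text
{'time': 5.35, 'position': [440.039, 20.864, 203.118], 'contact_force': [2.438, -0.693, 3.496]}
```

View pics/press.png

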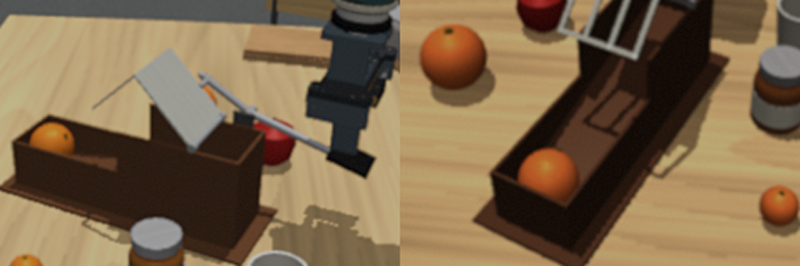

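The lid is up and the orange rests at the tray's end (left half (52,142), right half (548,178)). A little further down will confirm the hard stop.

move_arm --travel '[[0,0,-0.1],[0,0,-0.2],[0,0,-0.3],[0,0,-0.3],[0,0,-0.3]]' --turn '[[0,0,0],[0,0,0],[0,0,0],[0,0,0],[0,0,0]]' --gripper '[-1,-1,-1,-1,-1]'

```text
time: 6.08
position: [440.6, 20.8, 201.8]
tool_rot: [0.983, -0.185, 0.0, -0.0]
contact_force: [-13.6, -0.4, 44.6]
grip_width: 0.006
grasp_force: 23.1
```

The hard stop is confirmed at 44.6 N. Now I raise slowly at 32 mm/s, well under the slam speed.

move_arm --travel '[[0,0,0.4],[0,0,0.8],[0,0,1.2],[0,0,1.6],[0,0,2.0]]' --turn '[[0,0,0],[0,0,0],[0,0,0],[0,0,0],[0,0,0]]' --gripper '[-1,-1,-1,-1,-1]'

```text
time: 6.7
position: [439.7, 20.8, 220.1]
tool_rot: [0.983, -0.185, -0.0, 0.0]
contact_force: [-1.9, 1.2, 2.8]
grip_width: 0.008
grasp_force: 1.5
```

move_arm --travel '[[0,0,0.4],[0,0,0.8],[0,0,1.2],[0,0,1.6],[0,0,2.0]]' --turn '[[0,0,0],[0,0,0],[0,0,0],[0,0,0],[0,0,0]]' --gripper '[-1,-1,-1,-1,-1]'

```text
time: 7.32
position: [440.3, 20.8, 240.5]
tool_rot: [0.983, -0.185, 0.0, -0.0]
contact_force: [2.6, -0.2, 2.1]
grip_width: 0.005
grasp_force: 1.0
```

move_arm --travel '[[0,0,0.3],[0,0,0.6],[0,0,0.9],[0,0,1.2],[0,0,1.5]]' --turn '[[0,0,0],[0,0,0],[0,0,0],[0,0,0],[0,0,0]]' --gripper '[-1,-1,-1,-1,-1]'

```text
time: 7.95
position: [440.0, 20.8, 255.3]
tool_rot: [0.983, -0.185, -0.0, 0.0]
contact_force: [1.4, -0.1, 1.6]
grip_width: 0.006
grasp_force: 0.9
```

move_arm --travel '[[0,0,0.2],[0,0,0.4],[0,0,0.6],[0,0,0.8],[0,0,1.0]]' --turn '[[0,0,0],[0,0,0],[0,0,0],[0,0,0],[0,0,0]]' --gripper '[-1,-1,-1,-1,-1]'

```text
time: 8.57
position: [440.0, 20.8, 265.2]
tool_rot: [0.983, -0.185, -0.0, 0.0]
contact_force: [1.6, 0.2, 1.7]
grip_width: 0.003
grasp_force: 0.8
```

move_arm --travel '[[0,0,0.2],[0,0,0.4],[0,0,0.6],[0,0,0.8],[0,0,1.0]]' --turn '[[0,0,0],[0,0,0],[0,0,0],[0,0,0],[0,0,0]]' --gripper '[-1,-1,-1,-1,-1]'

```text
time: 9.2
position: [439.7, 20.9, 275.0]
tool_rot: [0.983, -0.185, -0.0, 0.0]
contact_force: [0.8, -0.1, -0.5]
grip_width: 0.009
grasp_force: 0.0
```

Contact was kept all the way up and is now released. Next I take the hand away and check.

move_arm --travel '[[0,0,1.5],[0,0,4],[0,0,8],[0,0,10],[0,0,10]]' --turn '[[0,0,0],[0,0,0],[0,0,0],[0,0,0],[0,0,0]]' --gripper '[-1,-1,-1,-1,-1]'

```text
time: 9.82
position: [440.5, 20.8, 377.1]
tool_rot: [0.983, -0.185, 0.002, -0.0]
contact_force: [-0.5, 0.1, -0.0]
grip_width: 0.011
grasp_force: 0.0
```

move_arm --travel '[[0,0,0],[0,0,0],[0,0,0],[0,0,0],[0,0,0]]' --turn '[[0,0,0],[0,0,0],[0,0,0],[0,0,0],[0,0,0]]' --gripper '[-1,-1,-1,-1,-1]'

```text
time: 10.45
position: [440.0, 20.8, 374.9]
tool_rot: [0.983, -0.185, -0.0, 0.0]
contact_force: [0.3, 0.3, -0.3]
grip_width: 0.006
grasp_force: 0.0
```

```bash
python3 - <<'E'
from h import *
s=arm.read_state(); print({k:np.round(s[k],3).tolist() for k in("time","position","dq","contact_force")})
D=[arm.get_image(n)["image"] for n in("side","scene")]
im=np.hstack([D[0][60:340,140:460],D[1][100:380,100:420]])
cv2.imwrite("pics/end.png",cv2.resize(im,(800,350),interpolation=2))
E
```

```text
{'time': 10.45, 'position': [439.993, 20.842, 374.938], 'dq': [0.001, -0.0, 0.0, 0.001, -0.0, 0.001], 'contact_force': [0.328, 0.275, -0.282]}
```

View pics/end.png

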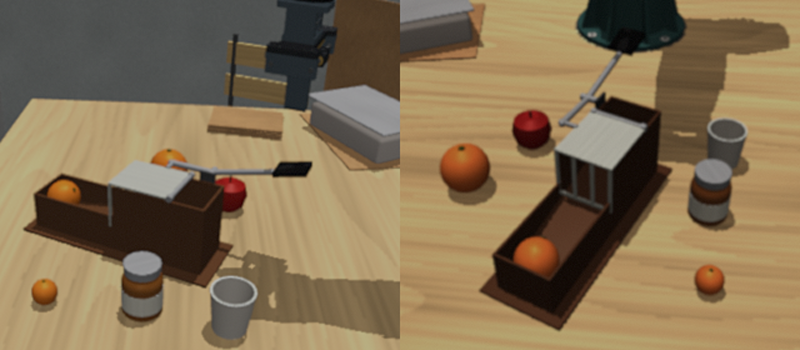

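The lid is shut, the orange lies at the tray's end (right half (536,257)), the cup, jar and apple haven't moved, and the hand is clear.

```bash
python3 -c "
from station import arm
print(arm.finish_job())"
```

```text
the job is handed in; nothing more can be done
None
```

I pressed the paddle to its stop, the orange rolled to the tray's end, I eased the lid shut under the fingers, and the job was handed in at about 10.5 s with the hand clear; no verdict was returned.

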